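# Close the curing drawer on the printed arch and start it

## Task

With the fingertips, push the drawer of the blue curing unit that holds the amber printed dental arch fully home, then press the green start button above that drawer all the way down and let it go. Leave the other drawer, with the white plaster cast, open as it is with its button unpressed, do not lift or tip the dental pieces, and leave everything else where it stands.

Things in the scene. Friction and masses are not known exactly. Their poses are not given: they have to be found in the camera images.
- unit: Blue two-chamber light-curing unit fixed to the bench, 220 deep (x) x 340 wide (y) x 95 mm high. Origin: centre of its underside; x points from front to back (the pushing direction), y to the left, z up. Closed drawer panels are flush with its front face, 110 mm before the origin; the black grips stand 29 mm further out. Drawer centre lines: y = +83 (left) and -83 mm (right).
- drawer_left (a joint): How far the left drawer (on the unit's +y side) is pulled out, in m: 0 fully home against a hard stop, 0.13 at most; it starts 0.08 to 0.11 open and slides along the unit's x. Sliding friction about 1.5 N plus 5 N per m/s; it stays where it is left. Its tray is 148 mm wide, 45 mm high, with its floor 14 mm above the bench.
- drawer_right (a joint): The same for the right drawer (the unit's -y side).
- drawer_left_front (a point): Centre of the face, towards the robot, of the left drawer's black grip, 63 mm above the bench: push here. The grip is a solid bar 100 mm wide, 26 mm high (50 to 76 mm above the bench), standing 29 mm out from the drawer's white front panel (154 mm wide, 10 to 81 mm above the bench, 10 mm thick). It moves with the drawer.
- drawer_right_front (a point): The same point on the right drawer's grip.
- button_left_top (a point): Centre of the top face of the left drawer's green round start button (28 mm across, in a black housing on top of the unit, 40 mm behind the unit's front face, about 117 mm above the bench).
- button_right_top (a point): The same for the right drawer's start button.
- button_left (a joint): Travel of the left button, in m: 0 up, 0.006 fully down (about 4 N), springs back; pressed straight down.
- button_right (a joint): The same for the right button.
- print: Amber printed dental arch, an open horseshoe about 45 x 52 x 21 mm, 30 g, lying loose in one of the two drawers. Origin: middle of its underside.
- cast: White plaster dental cast, a solid base with a row of teeth, 50 x 52 x 27 mm, 60 g, lying loose in the other drawer. Origin: middle of its underside.
- jar: Small jar with a blue cap, 44 mm across, 70 mm high, standing on the rear middle of the unit's top. Origin: centre of its underside. Bystander.
- bottle: White bottle with a red cap, 54 mm across, 150 mm high, standing on the bench left of the unit. Origin: centre of its underside. Bystander.
- spatula: Spatula with a wooden handle, 280 mm long, 65 mm wide at the steel blade, lying on the bench right of the unit, handle towards the robot. Origin: mid-length, at bench height; x towards the blade. Bystander.
- bowl: Green mixing bowl, 110 mm across, 60 mm high, on the bench at the far left. Origin: centre of its underside. Bystander.
- spare: Cream dental arch like the amber one, on the bench at the far right on a sheet of paper. Origin: middle of its underside. Bystander.
Mind the look-alikes: they are no part of the job. What is shaped like the cast but black or turquoise is not meant.

How it is judged:
By the outcome, as a careful person would: the job done as asked, in the order asked, and still so for the second after the job is handed in, with the robot touching nothing.
It also fails if it takes over 38 s, if anything falls off the work surface, if the arm or the gripper's body presses on something with over 40 N, if the wrist force passes 120 N, or if a joint passes its speed limit or range.

## Robot

A 6-joint arm with a two-finger parallel gripper is mounted at the origin on the work surface. World frame = base frame: x ahead of the robot, y to its left, z up, the work surface at z = 0. Lengths are in m, angles in rad, forces in N, time in s.
With the tool pointing down it reaches from about 0.275 to 0.825 m from the base axis. Payload 4.9 kg.
Tool frame: the origin (TCP) lies midway between the tips of the shut fingers; the grasp point (between the pads) lies 19 mm behind it (grip_point_offset is the distance from the TCP to the grasp point, in m); z points along the fingers, y is the line along which they close (so a half turn about z gives the same grasp; the last joint's range is limited). The gripper opens to 85 mm and grips with 20 to 120 N. Pads are 22 mm wide; open, the fingers measure 114 mm over their backs; the gripper's body (76 mm by 85 mm) begins 54 mm behind the grasp point. The pads swing forward as they close: fully open they stand 13 mm farther back than shut.
Start: joints at [1.154, 0.326, -0.193, 1.052, 0, 1.437], TCP at [0.153, 0.528, 0.231] pointing down, gripper open.
Joint ranges: [-2.65, 2.65], [-0.97, 1.79], [-1.3, 1.35], [-1.93, 2.1], [-1.47, 1.37], [-3.14, 3.14]. Speed limits (rad/s): [2.57, 2.57, 3.14, 3.14, 3.14, 3.14].

## Interface

Orientations are given as a rotation vector (axis times angle).
In Python, from cell import * gives the robot as it stands. Calls block until the motion is done:
- movep(position, orientation): joint-space move of the TCP to a pose.
- move_l(position, velocity=0.15, rot=None, until_force=None): straight line of the TCP; rot=None keeps the orientation; velocity is the mean speed in m/s. With until_force (N) it stops when the force on the tool has changed by that much, and returns True; else False.
- set_joints(angles): joint-space move.
- let_go() and grab(newtons=None): open the fingers fully, or close them until they stop; newtons is the grip in N (None keeps the last).
- sleep(seconds).
- ik(position, orientation): joint angles nearest the present ones, or None.
- get_state(): the state.
- grab_frame(name): name is "scene" or "top" or "wrist"; returns a dict with "img" (384x512x3 uint8, red, green, blue), "fx", "fy", "cx", "cy" (pixels), "cam_to_world" (4x4, takes a point from camera to world coordinates); the wrist camera has in their place "T_tool_cam" (4x4, takes a point from camera to tool coordinates, whose origin is the TCP and whose axes are the flange's). Camera axes: x right, y down, z forward; pixel columns grow to the right and rows downward; lengths in m; the calibration is good to about 2 mm. The wrist camera is an equidistant fisheye: a pixel r from the principal point sees the ray r / f radians off the axis. A picture is of the moment at which its call begins: read the wrist's pose just before it. There is no depth.
A pose or a line that the arm cannot do raises MotionError and nothing moves.
- sign_off(): hands the job in; it is judged then, once.
Trained networks look in the newest picture that a camera, given by its name, has taken for a name from the list of things; names that differ only in an ending like _2 or _b are one class to them, and where a whole thing is asked for, a point or a joint stands for the part that bears it (a point fixed in the world has none). Each returns a list of dicts, best first, with "score" (0 to 1); they miss things now and then, are a little off and sometimes report something else, mostly with a low value. They report only what shows in the picture. A call takes as long as a camera call. They do not tell look-alikes from the thing itself.
- spot_in(camera, name): "centre" ([column, row] in pixels, amid what is visible of it).
- silhouettes(camera, name): "mask" (384x512 bool, what is visible of it) and "centre" ([column, row] in pixels, amid what is visible of it).
- tip_of(camera, name): "centre" ([column, row] in pixels: a listed point, or the origin of a listed thing).
The state is a dict: "clock": time; "q": joint angles; "joint_velocities": joint speeds; "tau": joint torques, N m; "position": TCP position; "eef_rot": TCP orientation; "contact_force": force on the tool from outside, world axes, zero at the start; "wrist_torque": the same for the moment, N m; "finger_gap": opening from 0.0 (shut) to 1.0 (fully open); "grasp_force": force on a finger pad.
Only numpy, scipy, OpenCV 4.12 (cv2) and the standard library are available. Lean on these libraries where they do the work, as an engineer would, in place of code of your own. Each camera call takes 0.05 s, during which the arm holds its last target. There are 200 camera calls.

## Working session

There is one attempt and no reset: what is moved stays moved. The work goes in short steps, each a Python script; the robot and the scene stay as the last script left them, time stands still between calls to the robot, and variables do not carry over. Pictures are saved under pics/ and viewed, at most 10 in all, crops included, and the job is handed in when it is done.

```bash
mkdir -p pics
python3 - <<'E'
from cell import *
import cv2,numpy as np
for c in ["scene","top"]:
    f=grab_frame(c); cv2.imwrite(f"pics/{c}0.png",f["img"][:,:,::-1])
    print(c,f["fx"],f["fy"],f["cx"],f["cy"],np.round(f["cam_to_world"],4).tolist())
    for n in ["drawer_left_front","drawer_right_front","button_left_top","button_right_top","print","cast","unit","jar"]:
        print(n,[(np.round(d["centre"],1).tolist(),round(d["score"],2)) for d in tip_of(c,n)[:3]])
print(get_state()["eef_rot"],get_state()["clock"])
E
```

```text
scene 493.3946505038094 493.3946505038094 257.0211384660248 191.73718225398423 [[-0.1016, 0.8501, -0.5167, 1.6664], [0.9948, 0.0921, -0.044, 0.1067], [0.0102, -0.5185, -0.855, 1.9014], [0.0, 0.0, 0.0, 1.0]]
drawer_left_front [([252.2, 177.6], 0.66)]
drawer_right_front [([216.2, 179.6], 0.74), ([208.3, 199.7], 0.74)]
button_left_top [([248.5, 207.0], 0.42)]
button_right_top [([208.8, 200.2], 0.58)]
print [([214.0, 198.3], 0.56), ([283.2, 221.6], 0.43)]
cast [([293.5, 198.5], 0.69), ([235.8, 177.2], 0.61), ([254.3, 176.4], 0.45)]
unit []
jar [([213.9, 231.0], 0.47), ([124.5, 163.4], 0.45)]
top 496.34685613145746 496.34685613145746 256.14901373371737 188.76061414815692 [[-0.0295, -0.9942, 0.1036, 0.4274], [-0.9996, 0.0293, -0.0033, 0.0018], [0.0003, -0.1036, -0.9946, 1.7669], [0.0, 0.0, 0.0, 1.0]]
drawer_left_front [([258.8, 217.9], 0.92), ([430.0, 238.4], 0.69)]
drawer_right_front [([305.2, 219.6], 0.63)]
button_left_top [([258.3, 172.8], 0.58)]
button_right_top [([312.2, 170.5], 0.57), ([261.8, 216.6], 0.31)]
print [([258.2, 173.8], 0.66), ([309.1, 194.9], 0.65)]
cast [([259.9, 236.2], 0.7), ([205.8, 208.4], 0.68), ([264.0, 196.3], 0.58)]
unit [([279.3, 155.7], 0.63), ([305.7, 217.2], 0.43)]
jar [([295.5, 138.2], 0.6), ([102.0, 236.7], 0.59)]
[4.42712630e-01 3.11021805e+00 3.76649880e-05] 0.9
```

Run:
```python
import cv2
i=cv2.imread("pics/top0.png"); cv2.imwrite("pics/top0b.png",cv2.resize(i,(800,600),interpolation=cv2.INTER_CUBIC))
i=i[110:260,190:390]; cv2.imwrite("pics/top0c.png",cv2.resize(i,(800,600),interpolation=cv2.INTER_CUBIC))
```

```text
(no output)
```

View pics/top0b.png

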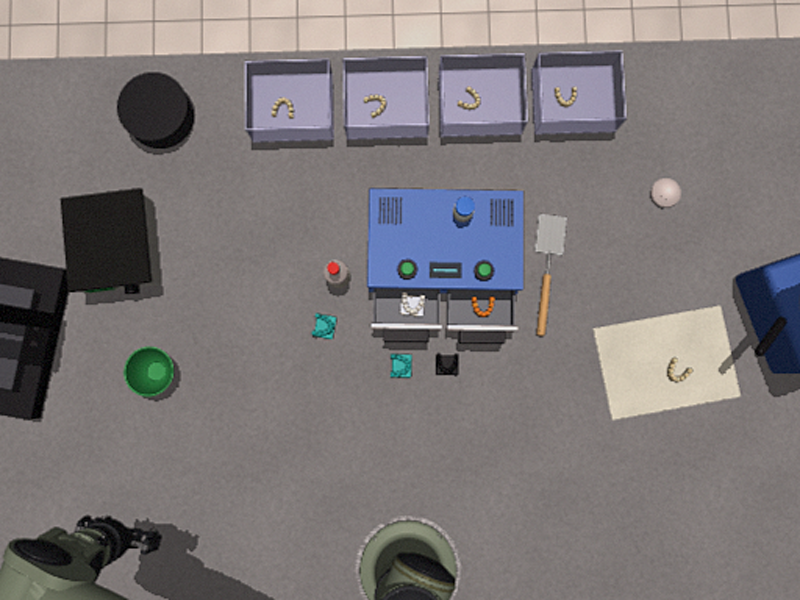

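View pics/top0c.png

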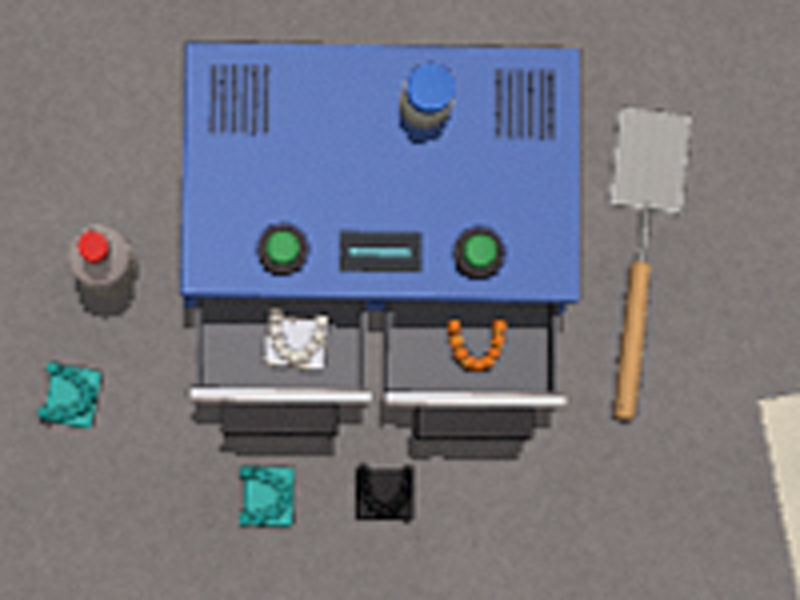

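View pics/scene0.png

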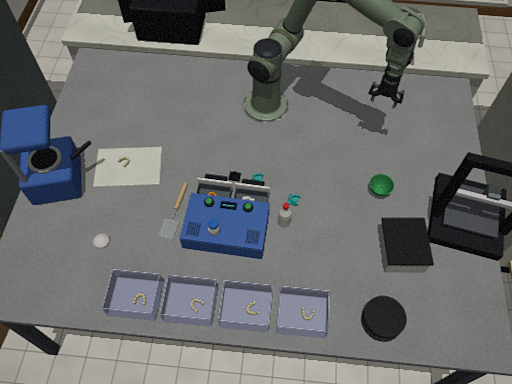

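Candidates, in top-image pixels: the amber arch at (309,196) in the right drawer. Look-alikes are the white cast at (264,195), left drawer; the turquoise casts at (207,208) and (257,234); the black cast at (286,233); the cream spare at (435,237); and the cream arches in the rear boxes. The close crop confirms amber is in the right drawer, so its button is at about (310,172).

```bash
cat > h.py <<'E'
import numpy as np
K=496.347,256.149,188.761
T=np.array([[-0.0295,-0.9942,0.1036,0.4274],[-0.9996,0.0293,-0.0033,0.0018],[0.0003,-0.1036,-0.9946,1.7669]])
def at(u,v,z):
    d=T[:,:3]@[(u-K[1])/K[0],(v-K[2])/K[0],1]; return T[:,3]+d*(z-T[2,3])/d[2]
def crop(u,v,z): return at(190+(u-1.5)/4,110+(v-1.5)/4,z)
E
python3 - <<'E'
from h import *
from cell import *
for n,u,v,z in [("FL",184,297,.095),("FR",579,300,.095),("RL",185,42,.095),("RR",580,48,.095),("btnL",283,246,.117),("btnR",480,248,.117),
 ("gripRnearL",416,437,.076),("gripRnearR",532,437,.076),("panelL",387,400,.081),("panelR",565,402,.081),("black",385,492,.02)]:
    print(n,np.round(crop(u,v,z),4))
g=grab_frame("top")
for n in ["drawer_right_front","button_right_top"]:
    for d in silhouettes("top",n)[:2]:
        m=d["mask"]; print(n,d["score"],d["centre"],m.sum(),np.where(m.any(0))[0][[0,-1]],np.where(m.any(1))[0][[0,-1]])
E
```

```text
FL [0.6202 0.0653 0.095 ]
FR [ 0.6078 -0.2692  0.095 ]
RL [0.8406 0.0589 0.095 ]
RR [ 0.8254 -0.2801  0.095 ]
btnL [ 0.6583 -0.0196  0.117 ]
btnR [ 0.6517 -0.1847  0.117 ]
gripRnearL [ 0.4968 -0.1283  0.076 ]
gripRnearR [ 0.4938 -0.227   0.076 ]
panelL [ 0.5287 -0.1044  0.081 ]
panelR [ 0.5225 -0.2556  0.081 ]
black [ 0.4517 -0.1036  0.02  ]
drawer_right_front 0.86 [304.9, 200.9] 1269 [286 330] [185 219]
button_right_top 0.49 [308.5, 168.7] 30 [308 313] [170 175]
```

```bash
cat >> h.py <<'E'
from scipy.spatial.transform import Rotation as R
YAW=-0.038
ux=np.array([np.cos(YAW),np.sin(YAW),0])
def rot(flip=0): return (R.from_euler('z',YAW+flip*np.pi)*R.from_euler('x',np.pi)).as_rotvec()
E
python3 - <<'E'
from h import *
from cell import *
import cv2
face=np.array([0.495,-0.178,0])
p=face-0.052*ux
for fl in (0,1): print(fl,ik(p+[0,0,.25],rot(fl)))
fl=0 if ik(p+[0,0,.25],rot(0)) is not None else 1
grab(20)
movep(p+[0,0,.25],rot(fl))
s=get_state(); f=grab_frame("wrist"); cv2.imwrite("pics/w1.png",f["img"][:,:,::-1])
print(fl,s["clock"],s["position"],s["finger_gap"],f["fx"],f["cx"],f["cy"],f["T_tool_cam"])
print([(d["centre"],d["score"]) for d in tip_of("wrist","drawer_right_front")],[(d["centre"],d["score"]) for d in tip_of("wrist","button_right_top")])
E
```

```text
0 [-5.33194291e-01  1.77503215e-01 -3.42110605e-01  1.05118251e+00
 -4.44089210e-16  2.64639836e+00]
1 [-5.33194291e-01  1.77503215e-01 -3.42110605e-01  1.05118251e+00
  4.44089210e-16 -4.95194291e-01]
0 4.5083 [ 0.44326721 -0.17542267  0.24999282] 0.0019090749212970607 297.3186396354542 254.44858965058145 187.76573218511464 [[-3.33280080e-04 -9.49217027e-01 -3.14621876e-01  8.04669746e-02]
 [ 9.99999646e-01 -5.59484763e-04  6.28667352e-04 -1.66602010e-04]
 [-7.72767901e-04 -3.14621555e-01  9.49216877e-01 -1.42314760e-01]
 [ 0.00000000e+00  0.00000000e+00  0.00000000e+00  1.00000000e+00]]
[([253.1, 123.5], 0.88)] []
```

View pics/w1.png

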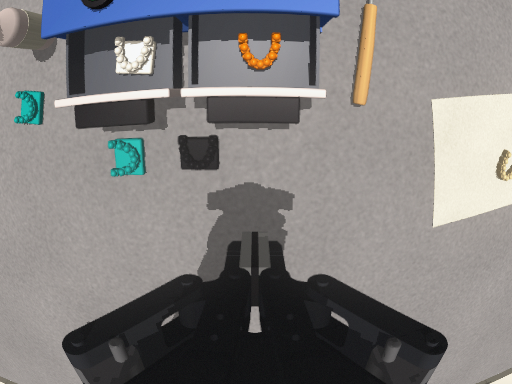

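The wrist view shows the fingertips centred on the right grip at (253,124). The amber arch is behind it at (260,50), and the black cast at (198,152) is clear of the path.

```bash
cat >> h.py <<'E'
def ray(f,s,u,v,z):
    a=np.array([u-f["cx"],v-f["cy"]]); r=np.hypot(*a); t=r/f["fx"]
    d=np.r_[a/r*np.sin(t),np.cos(t)]
    Tc=np.array(f["T_tool_cam"]); Rt=R.from_rotvec(s["eef_rot"])
    o=Rt.apply(Tc[:3,3])+s["position"]; d=Rt.apply(Tc[:3,:3]@d)
    return o+d*(z-o[2])/d[2]
E
python3 - <<'E'
from h import *
from cell import *
import cv2
s=get_state(); f=grab_frame("wrist")
print("face",ray(f,s,253.1,123.5,.063), ray(f,s,207,124,.055),ray(f,s,299,124,.055))
p=np.array(s["position"])
move_l([p[0],p[1],.058],velocity=.15)
print(get_state()["contact_force"])
hit=move_l(list(p+ux*0.165+[0,0,.058-p[2]]),velocity=.06,until_force=12)
s=get_state(); print(hit,s["clock"],s["position"],s["contact_force"])
f=grab_frame("wrist"); cv2.imwrite("pics/w2.png",f["img"][:,:,::-1])
E
```

```text
face [ 0.48937087 -0.17574504  0.063     ] [ 0.49054386 -0.12310128  0.055     ] [ 0.48656342 -0.22797357  0.055     ]
[-0.10908361 -0.85265495  0.13670723]
True 8.025 [ 0.56796845 -0.17987874  0.05712438] [-0.46016918 -0.46988304  0.2844507 ]
```

View pics/w2.png

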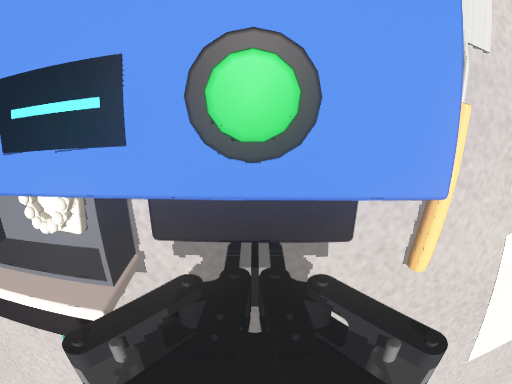

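The button is centred at (253,95). The grip, at rows 199–241, now sits right against the front edge at row 197. The contact force fell to zero after the stop, so I'll push again gently to confirm the drawer is home.

Run:
```python
from h import *
from cell import *
import cv2
s=get_state(); f=grab_frame("wrist")
print("btn",ray(f,s,252.5,96,.117))
print("front edge L/R",ray(f,s,150,199,.095),ray(f,s,355,198,.095),"grip near",ray(f,s,253,241,.076))
p=np.array(s["position"])
for F in (15,20):
    h=move_l(list(np.array(get_state()["position"])+ux*0.012),velocity=.02,until_force=F)
    s=get_state(); print(h,s["clock"],s["position"],s["contact_force"])
```

```text
btn [ 0.64770893 -0.18234893  0.117     ]
front edge L/R [ 0.61099985 -0.14071939  0.095     ] [ 0.60835843 -0.22047632  0.095     ] grip near [ 0.58134156 -0.17968424  0.076     ]
True 8.5 [ 0.56788171 -0.17996566  0.05619123] [-0.54301425  0.71516873  0.4101583 ]
True 8.8833 [ 0.56769725 -0.17959483  0.05521536] [-0.29172094  0.44330057 -0.16313117]
```

It stops at the same x both times, so the drawer is home against the hard stop. Next is the button.

Run:
```python
from h import *
from cell import *
import cv2
s=get_state(); p=np.array(s["position"])
move_l(list(p-ux*0.03),velocity=.1)
q=np.array(get_state()["position"]); move_l([q[0],q[1],.16],velocity=.15)
b=np.array([.649,-.183,0])
f=grab_frame("wrist"); s=get_state(); cv2.imwrite("pics/w3.png",f["img"][:,:,::-1])
print("btn tip",[(ray(f,s,*d["centre"],.117).round(4),d["score"]) for d in tip_of("wrist","button_right_top")])
hsv=cv2.cvtColor(f["img"],cv2.COLOR_RGB2HSV); m=cv2.inRange(hsv,(50,120,80),(75,255,255))
n,l,st,c=cv2.connectedComponentsWithStats(m)
for i in range(1,n):
    if st[i,4]>100: print(st[i],c[i],ray(f,s,*c[i],.117))
move_l(list(b+[0,0,.16]),velocity=.12)
print(move_l(list(b+[0,0,.125]),velocity=.08,until_force=6),get_state()["position"],get_state()["contact_force"])
```

```text
btn tip [(array([ 0.6473, -0.1834,  0.117 ]), 0.89)]
[ 232   22   45   43 1478] [253.84032476  43.17050068] [ 0.64720932 -0.18223266  0.117     ]
[ 19  52  25  35 688] [30.73401163 68.60319767] [ 0.65503078 -0.01927242  0.117     ]
False [ 0.64882099 -0.18296637  0.12473978] [ 0.13026054 -0.75839975 -0.39524671]
```

View pics/w3.png

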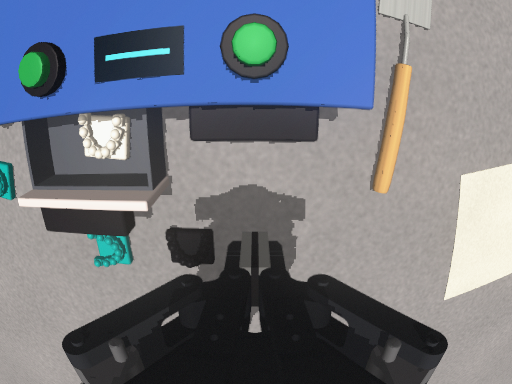

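The view shows the right drawer closed, with its grip against the unit at (253,122), and the white cast's drawer still open at (100,150). The right button is at (254,43). Pressing it now.

Run:
```python
from h import *
from cell import *
import cv2
b=np.array([.648,-.183,0])
print(move_l(list(b+[0,0,.122]),velocity=.05))
for z in (.119,.117,.115,.113,.111,.1095,.108):
    h=move_l(list(b+[0,0,z]),velocity=.02,until_force=15); sleep(.1)
    s=get_state(); print(z,h,s["position"].round(4) if hasattr(s["position"],"round") else s["position"],round(s["contact_force"][2],2),s["clock"])
    if s["contact_force"][2]>13 or h: break
```

```text
False
0.119 False [ 0.648 -0.183  0.119] 0.18 12.6
0.117 False [ 0.6482 -0.1831  0.1172] 1.07 12.95
0.115 False [ 0.6482 -0.1831  0.1152] 2.55 13.3
0.113 False [ 0.6482 -0.1831  0.1132] 2.57 13.65
0.111 False [ 0.6482 -0.1831  0.1112] 4.11 14.0
0.1095 False [ 0.6483 -0.1831  0.111 ] 11.35 14.35
0.108 False [ 0.6483 -0.1831  0.1108] 17.98 14.7
```

The force reached about 4 N and then hit a hard stop after about 6 mm of travel, so the button is fully down. I'll release it, retreat and check.

Run:
```python
from h import *
from cell import *
import cv2
move_l([.648,-.183,.20],velocity=.08)
move_l([.50,-.178,.25],velocity=.15)
f=grab_frame("wrist"); t=grab_frame("top")
a=cv2.resize(t["img"][110:260,190:390],(400,300),interpolation=cv2.INTER_CUBIC)
b=cv2.resize(f["img"],(400,300))
cv2.imwrite("pics/end.png",np.hstack([a,b])[:,:,::-1]); s=get_state(); print(s["clock"],s["contact_force"])
```

```text
17.2917 [-0.23651146 -0.36239732  0.06544468]
```

View pics/end.png

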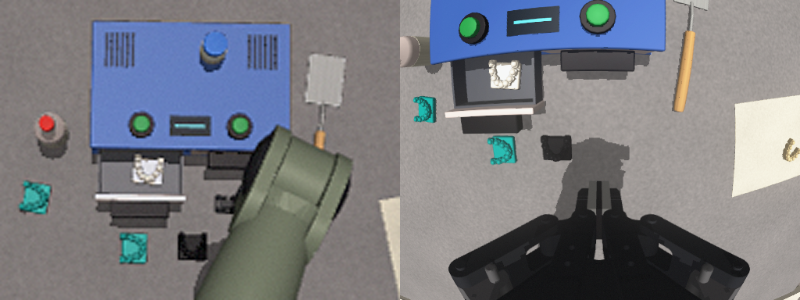

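The final pictures show the right drawer shut (grip at (612,60)), its button up again at (597,15), and the left drawer and everything around it unchanged.

```bash
python3 -c "
from cell import *
print(sign_off())"
```

```text
the job is handed in; nothing more can be done
None
```

The right drawer, holding the amber arch, is fully home; its start button was then pressed fully down and let go, and the job is handed in at about 17 s with the left drawer still open, its button unpressed and nothing else seen to have moved.

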